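# Unbolt the key chest and hold its lid half open

### The arm

A 6-joint arm with a two-finger parallel gripper is mounted at the origin on the work surface. World frame = base frame: x ahead of the robot, y to its left, z up, the work surface at z = 0. Lengths are in m, angles in rad, forces in N, time in s.
With the tool pointing down it reaches from about 0.35 to 0.85 m from the base axis. Payload 8.1 kg.
Tool frame: the origin (TCP) lies at the very end of the fingers, on their centre line; the grasp point (between the pads) lies 19 mm behind it; z points along the fingers, y is the direction in which the jaws open and shut (so a half turn about z gives the same grasp; the last joint's range is limited). The gripper opens to 93 mm and grips with 3 to 60 N. Pads are 15 mm wide; open, the fingers measure 128 mm over their backs; the gripper's body (75 mm by 188 mm) begins 65 mm behind the grasp point.
Start: joints at [1.082, 0.13, 1.488, -0, 1.523, -0.085], TCP at [0.236, 0.552, 0.219] pointing down, gripper open.
Joint ranges: [-2.96, 2.96], [-0.89, 2.26], [0.02, 2.5], [-1.34, 4.48], [0, 2.73], [-2.66, 2.66]. Speed limits (rad/s): [2.39, 2.39, 2.79, 3.14, 3.14, 3.14].

### API

Orientations are given as a rotation vector (axis times angle).
In Python, from plant import * gives the robot as it stands.
- The arm moves only by the tool apply_moves, never from a script. Its argument "commands" is one flat list of numbers, 7 for each row, row after row: the shift along the world's x, y, z in cm, then the turn, a rotation vector about the world's x, y, z in rad, then the finger opening in cm, from 0 to 9.3. A call has 1 to 8 rows; each row shifts and turns the pose as measured when the row begins; what a row does not reach is not made up. A row lasts 1/8 s, in which the tool goes at most 62.5 mm and 10.7 degrees, less where a joint would pass 70% of its speed; a pose out of reach is approached as far as the arm can. A call with a gripper value outside its range is refused whole. The fingers move at their own pace and stop on an object; "squeeze" is the grip in N (left out, the last holds). Time passes only in rows, so rows that do not move let the fingers close. It gives the time, the measured TCP pose, the force and the opening at its end, in the units of the state.
- read_state(): the state, without advancing time (a new reading comes with each control period).
- read_camera(name): name is "scene" or "top" or "wrist"; returns (picture, depth): 384x512x3 uint8, blue, green, red; 384x512 float32, m along the optical axis (not along the pixel's ray), 0 where there is no reading.
- camera_model(name): a dict with "intrinsics" (3x3 intrinsics, pixels), "R" (3x3) and "t" (3): a world point X has camera coordinates R X + t. Camera axes: x right, y down, z forward; pixel columns grow to the right and rows downward; lengths in m; the calibration is good to about 2 mm. A picture is of the moment at which its call begins: read the wrist's pose just before it. camera_model takes no time and is no camera call; for the wrist camera it gives the pose at the moment of the call.
- close_job(): hands the job in, once; it reports no verdict.
Trained networks look in the newest picture that a camera, given by its name, has taken for a name from the list of things; names that differ only in an ending like _2 or _b are one class to them, and where a whole thing is asked for, a point or a joint stands for the part that bears it (a point fixed in the world has none). Each returns a list of dicts, best first, with "conf" (0 to 1); they miss things now and then, are a little off and sometimes report something else, mostly with a low value. They report only what shows in the picture. A call takes as long as a camera call.
- find_in(query, camera): "point" ([x, y, z] in m, in the coordinates of the camera as it stood for that picture, good to about 4 mm: the middle of the surface that is visible of it).
- cut_out(query, camera): "mask" (384x512 bool, what is visible of it).
- spot_point(query, camera): "point" ([x, y, z] in m, in the coordinates of the camera as it stood for that picture, good to about 4 mm: a listed point, or the origin of a listed thing).
The state is a dict: "t": time; "q": joint angles; "dq": joint speeds; "joint_torque": joint torques, N m; "tool_pos": TCP position; "orientation": TCP orientation; "force": force on the tool from outside, world axes, zero at the start; "wrist_torque": the same for the moment, N m; "opening": finger opening in m.
Only numpy, scipy, OpenCV 4.12 (cv2) and the standard library are available. Lean on these libraries where they do the work, as an engineer would, in place of code of your own. Each camera call takes 0.05 s, during which the arm holds its last target. There are 200 camera calls.

### The job

Wind the crank handwheel on the plywood key chest counter-clockwise until the steel bolt is drawn fully back against its stop, then raise the lid by its pull bar to 45 degrees and keep holding it there so that I can reach in for my keys: the lid drops shut if let go, so finish with the gripper still holding it steady. Leave the things standing around the chest where they are.

Things in the scene. Friction and masses are not known exactly. Their poses are not given: they have to be found in the camera images.
- chest: birch plywood key chest fixed to the table, 220 mm deep (x), 320 wide (y), 110 high; front faces its -x, towards the robot, turned up to 20 degrees either way. Origin at the centre of its underside, z up. The lid covers its right part (y -159 to +47 mm); its left part (y +50 to +160 mm) is a fixed deck, top at 110 mm, with the handwheel and the steel bolt
- wheel (a joint): turn of the handwheel in rad, positive counter-clockwise from above. Drives the bolt by rack and pinion, 8 mm per rad: 0 = bolt fully over the lid, 5.0 = bolt at its stop. At the start 0 to 1.4, so 3.6 to 5 rad (up to 0.8 turn) counter-clockwise are left. Friction (about 2 N at the crank grip); stays where it is left
- wheel_axis (a point): point on the handwheel's upright axis, at chest (-20, +108, 160) mm, level with the crank grip. The wheel's rim is 93 mm across, three spokes, dark steel, rim top 137 mm above the table, hub top 138 mm
- crank_grip (a point): middle (22 mm above its foot) of the black upright crank grip: a barrel 14 to 16 mm thick, 138 to 178 mm above the table, 38 mm from the wheel's axis. It spins freely on its pin, so it can be carried round with the tool's heading unchanged. At wheel = 0 it stands on the chest's -x side of the axis and first goes towards the lid (-y)
- bolt (a joint): position of the flat steel bolt in m: 0 = its tip reaches 24 mm over the lid's left edge and locks the lid down; 0.024 = just clear of the lid; 0.040 = drawn back against the dark steel stop block at the left edge of the deck, the end of its travel. It slides to the chest's +y
- bolt_tip (a point): middle of the upper edge of the bolt's tip (the end over the lid). The bolt is 14 mm wide, 10 mm high, 88 mm long, its top 121 mm above the table
- lid (a joint): opening angle of the lid in rad: 0 = shut and level, grows as the front edge rises, end of travel 1.4; 45 degrees = 0.785. The hinge is nearly frictionless: the lid falls shut from any angle when let go
- lid_panel: plywood lid with its steel pull bar, 221 mm from front to back, 206 mm wide, 12 mm thick, about 0.25 to 0.49 kg. Origin on the hinge axis, at the middle of the lid's far edge; x points along the lid away from its front edge, y along the hinge, z square out of its upper face
- lid_hinge (a point): middle of the hinge axis, fixed to the chest at (105, -56, 110) mm; the axis runs along the chest's y, at the far side of the lid, level with its top face
- pull_bar (a point): middle of the round steel pull bar on the lid: 12 mm thick, 100 mm long along y, on posts at its ends (80 mm clear between), its centre 35 mm above the lid's upper face and 190 mm in front of the hinge axis, so 145 mm above the table with the lid shut. Smooth: it can turn between the finger pads
- mint_tin: closed flat bare-metal mint tin, 62 x 97 x 22 mm, long side along its y; origin at the centre of its underside. Bystander, lies to the left of the chest
- torch: yellow plastic hand torch lying along its x axis, 155 mm long, 40 mm high at the head (+x); origin under its middle. Bystander, lies to the right of the chest
- coasters: stack of round cork coasters, 96 mm across, 31 mm high; origin at the centre of its underside. Bystander, to the right of the chest
- glasses_case: dark glasses case, 160 mm along its x, 62 mm wide, 44 mm high; origin at the centre of its underside. Bystander, behind the chest
- bowl: white ceramic bowl, 120 mm across, 45 mm high; origin at the centre of its underside. Bystander, to the left of the chest
- shoe_brush: shoe brush with wooden back, 150 mm along its x, 48 mm wide, 38 mm high; origin at the centre of its underside. Bystander, on the right of the table
- polish_can: standing can, 48 mm across, 130 mm high; origin at the centre of its underside. Bystander, at the left of the table

How it is judged:
On the way, in this order (a step that is already met when the one before it is completed fails the run):
1. the bolt is drawn back against its stop while the lid is still shut (value of joint bolt above 0.0375 m and value of joint lid below 0.1 rad), for 0.2 s.
2. the fingers hold the lid at 45 degrees (value of joint lid between 0.68 and 0.89 rad and contact force between lid_panel and the fingers above 0.5 N), for 0.5 s.
At the end, for the whole second after the job is handed in: The bolt is back at its stop (within 2.5 mm when wound, still within 4 mm at the end), and the lid stands still at 45 degrees, plus or minus 6, held up by the fingers alone (at least 0.5 N on it); none of the seven bystanders has moved more than 30 mm (all of step 2 and velocity of joint lid between -0.05 and 0.05 rad/s and value of joint bolt above 0.036 m and distance of each of mint_tin, torch, coasters, glasses_case, bowl, shoe_brush, polish_can from where it was at the start of the episode below 0.03 m); the arm keeps its last pose, push and grip.
It fails at once if a bystander is shifted by more than 30 mm (not (distance of each of mint_tin, torch, coasters, glasses_case, bowl, shoe_brush, polish_can from where it was at the start of the episode below 0.03 m)).
It also fails if it takes over 51 s, if anything falls off the work surface, if the arm or the gripper's body presses on something with over 40 N, if the wrist force passes 120 N, or if a joint passes its speed limit or range.

## Working session

There is one attempt and no reset: what is moved stays moved. The work goes in short steps, Python scripts to look and compute and a tool call to move; the robot and the scene stay as the last step left them, time stands still between calls to the robot, and variables do not carry over. Pictures are saved under pics/ and viewed, about 8 in all and at most 12, crops included, and the job is handed in when it is done.

Besides the shell and the picture viewer there is one more tool, called after "Emit:" by a JSON object that holds its "fn" and its "kwargs", one argument or row to a line. apply_moves: Moves the arm, as the interface text tells. Its arguments: {"type":"object","properties":{"commands":{"type":"array"},"squeeze":{"type":"number"}},"required":["commands"]}

```bash
ls; mkdir -p pics
cat > h.py <<'E'
from plant import *
import numpy as np, cv2
from scipy.spatial.transform import Rotation as Ro
def w(p,c):
    m=camera_model(c); return np.array(m["R"]).T@(np.array(p)-np.array(m["t"]))
def spot(q,c,f=None):
    return [(round(d["conf"],2),w(d["point"],c).round(4).tolist()) for d in (f or spot_point)(q,c)[:2]]
E
python3 - <<'E'
from h import *
s=read_state(); print(s)
for c in ["top","scene"]:
    im,d=read_camera(c); cv2.imwrite(f"pics/{c}0.png",im)
    for q in ["chest","wheel_axis","crank_grip","bolt_tip","lid_hinge","pull_bar","lid_panel","polish_can","bowl","mint_tin","torch","coasters"]: print(c,q,spot(q,c))
print(read_state()["t"])
E
```

```text
pics
{'t': 0.0, 'q': array([ 1.08160915e+00,  1.31177757e-01,  1.48927222e+00, -2.46293165e-06,
        1.52298697e+00, -8.53971762e-02]), 'dq': array([-0.00032603, -0.00126904, -0.00203572, -0.00093173,  0.00030952,
        0.00054678]), 'joint_torque': array([-5.01605064e-04, -5.59853446e+01, -4.91754091e+01,  7.66147440e-02,
        3.59088834e-02, -2.20625429e-04]), 'tool_pos': array([0.23545557, 0.55125462, 0.21758141]), 'orientation': array([-6.29866879e-01, -3.07727086e+00,  2.77891860e-03]), 'force': array([-0.03677317, -0.00593162, -0.55075706]), 'wrist_torque': array([ 0.00575736, -0.02830905, -0.02666195]), 'opening': 0.09288910266181849}
top chest [(0.89, [0.5762, 0.0607, 0.0014])]
top wheel_axis [(0.63, [0.5379, 0.1647, 0.1576]), (0.49, [0.7403, 0.0648, 0.0015])]
top crank_grip [(0.49, [0.5186, 0.1326, 0.1623]), (0.26, [0.5618, 0.312, -0.0049])]
top bolt_tip [(0.46, [0.5623, 0.0926, 0.1265])]
top lid_hinge [(0.65, [0.6896, 0.0233, 0.1125])]
top pull_bar [(0.7, [0.4943, -0.0062, 0.1426])]
top lid_panel [(0.6, [0.5304, -0.4664, 0.0039]), (0.56, [0.6839, 0.0299, 0.112])]
to
[... 346 characters left out ...]
), (0.65, [0.6572, 0.4355, 0.0032])]
scene wheel_axis [(0.73, [0.5309, -0.4659, 0.0002]), (0.57, [0.5332, 0.1691, 0.1599])]
scene crank_grip [(0.59, [0.5181, 0.1304, 0.1619])]
scene bolt_tip [(0.63, [0.5642, 0.0946, 0.1239])]
scene lid_hinge [(0.55, [0.6868, 0.0246, 0.1095])]
scene pull_bar [(0.57, [0.4997, -0.0049, 0.1456])]
scene lid_panel [(0.65, [0.6829, 0.032, 0.1097])]
scene polish_can [(0.74, [0.4458, 0.2798, 0.0027]), (0.65, [0.6561, 0.4361, 0.0025])]
scene bowl []
scene mint_tin [(0.85, [0.4464, 0.2807, -0.002]), (0.32, [0.5325, 0.1651, 0.1653])]
scene torch [(0.63, [0.7058, -0.1513, -0.0001])]
scene coasters [(0.72, [0.5316, -0.4606, 0.0033]), (0.57, [0.5516, -0.1822, 0.0019])]
1.3
```

Run:
```python
from h import *
a=cv2.imread("pics/top0.png"); cv2.imwrite("pics/top0b.png",cv2.resize(a,(800,600)))
from scipy.optimize import least_squares
L=np.array([[0,0],[-20,108],[-20,108],[105,-56],[105,-56],[-85,-56],[-85,-56],[105,-56],[105,-56]])/1e3
W=np.array([[.5762,.0607],[.5379,.1647],[.5332,.1691],[.6896,.0233],[.6868,.0246],[.4943,-.0062],[.4997,-.0049],[.6839,.0299],[.6829,.032]])
f=lambda p:((L@np.array([[np.cos(p[2]),np.sin(p[2])],[-np.sin(p[2]),np.cos(p[2])]])+p[:2]-W)).ravel()
r=least_squares(f,[.57,.06,.16],loss="soft_l1",f_scale=.004);print(r.x,(f(r.x).reshape(-1,2)*1e3).round(1))
# depth edges: points on top of the chest in the top view
im,d=read_camera("top");m=camera_model("top");v,u=np.nonzero(d>0);z=d[v,u]
P=np.c_[(np.c_[u,v,np.ones_like(u)]@np.linalg.inv(m["intrinsics"]).T)*z[:,None]]
X=(P-m["t"])@np.array(m["R"])
k=(abs(X[:,2]-.11)<.005)&(X[:,0]>.4)&(X[:,0]<.75)&(abs(X[:,1]-.06)<.22)
rr=cv2.minAreaRect(X[k,:2].astype(np.float32)*1000);print(k.sum(),rr)
# wheel / grip points
k=(X[:,2]>.128)&(X[:,2]<.145)&(np.hypot(X[:,0]-.535,X[:,1]-.167)<.06)
print("rim",k.sum(),cv2.minEnclosingCircle(X[k,:2].astype(np.float32)*1000))
k=(X[:,2]>.168)&(X[:,2]<.19)&(np.hypot(X[:,0]-.535,X[:,1]-.167)<.07)
print("grip",k.sum(),X[k].mean(0),X[k].min(0),X[k].max(0))
k=(X[:,2]>.142)&(X[:,2]<.16)&(np.hypot(X[:,0]-.497,X[:,1]+.005)<.07)
print("bar",k.sum(),X[k].mean(0),cv2.minAreaRect(X[k,:2].astype(np.float32)*1000))
```

```text
[0.57309001 0.06378336 0.16889842] [[-3.1  3.1]
 [-2.7  2.2]
 [ 2.  -2.2]
 [-3.6  2.9]
 [-0.8  1.6]
 [ 4.4  0.5]
 [-1.  -0.8]
 [ 2.1 -3.7]
 [ 3.1 -5.8]]
5991 ((569.5618286132812, 62.536766052246094), (230.68707275390625, 319.2751770019531), 10.614422798156738)
rim 337 ((536.4667358398438, 159.96197509765625), 51.52362823486328)
grip 20 [0.51829906 0.1289254  0.17688598] [0.51324469 0.12363889 0.16801803] [0.52542696 0.13540144 0.18438892]
bar 126 [ 0.49917864 -0.00744617  0.15053216] ((499.0689392089844, -8.045215606689453), (11.70146369934082, 99.92400360107422), 10.335865020751953)
```

View pics/top0b.png

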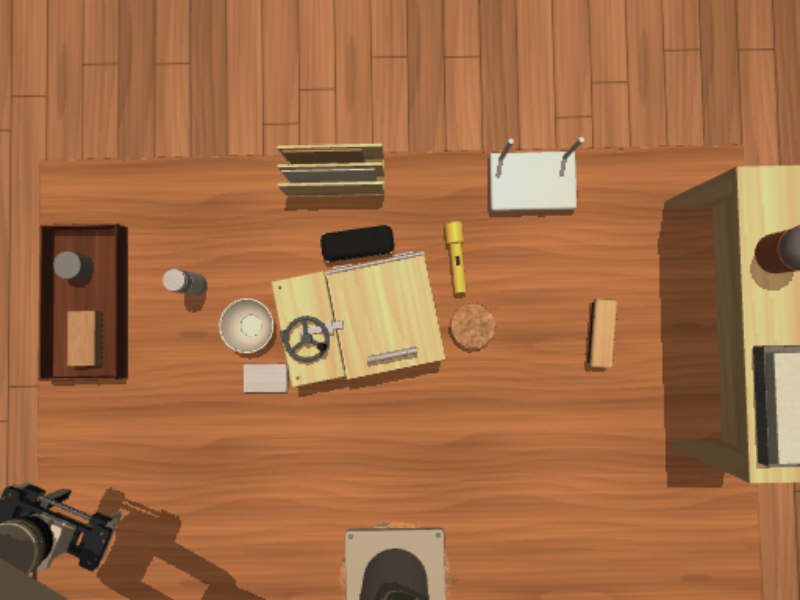

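Emit:
{"fn": "apply_moves", "kwargs": {
  "commands": [2.8,-5,0.6,0,0,-0.12,9.3,2.8,-5,0.6,0,0,-0.12,9.3,2.8,-5,0.6,0,0,-0.12,9.3,2.8,-5,0.6,0,0,-0.12,9.3,2.8,-5,0.6,0,0,-0.12,7,2.8,-5,0.6,0,0,-0.12,7,2.8,-5,0.6,0,0,-0.12,5,2.8,-4.5,0.6,0,0,-0.12,5]
}}

```text
t: 2.35
tool_pos: [0.4623, 0.1468, 0.2677]
orientation: [2.007, 2.415, 0.004]
force: [0.6, 0.5, -0.2]
opening: 0.0577
```

```bash
cat >> h.py <<'E'
def info():
    s=read_state();R=Ro.from_rotvec(s["orientation"]).as_matrix()
    print("t %.2f"%s["t"],"pos",s["tool_pos"].round(4),"jaw deg %.1f"%np.degrees(np.arctan2(R[1,1],R[0,1])),"toolz",R[:,2].round(3),"F",s["force"].round(1),"open %.4f"%s["opening"],"q",s["q"].round(2)); return s
E
python3 - <<'E'
from h import *
info()
im,d=read_camera("wrist"); cv2.imwrite("pics/w1.png",im)
m=camera_model("wrist");print("cam",-np.array(m["R"]).T@m["t"])
for q in ["wheel_axis","crank_grip","bolt_tip","pull_bar"]: print(q,spot(q,"wrist"))
read_camera("top")
for q in ["wheel_axis","crank_grip"]: print(q,spot(q,"top"))
info()
E
```

```text
t 2.35 pos [0.4623 0.1468 0.2677] jaw deg 10.5 toolz [ 0.002  0.001 -1.   ] F [ 0.6  0.5 -0.2] open 0.0577 q [ 0.2  -0.2   1.72  0.    1.62  0.02]
cam [0.45069003 0.22170651 0.43421125]
wheel_axis [(0.64, [0.5347, 0.164, 0.1597])]
crank_grip [(0.75, [0.447, 0.2812, 0.0007])]
bolt_tip [(0.59, [0.5618, 0.0943, 0.1204])]
pull_bar [(0.7, [0.4998, -0.0057, 0.1506])]
wheel_axis [(0.79, [0.5384, 0.1656, 0.1574])]
crank_grip [(0.5, [0.5175, 0.1346, 0.164])]
t 2.75 pos [0.4609 0.1498 0.267 ] jaw deg 10.9 toolz [ 0.001  0.001 -1.   ] F [-0.3 -0.3 -0.3] open 0.0500 q [ 0.21 -0.2   1.73  0.    1.62  0.02]
```

View pics/w1.png

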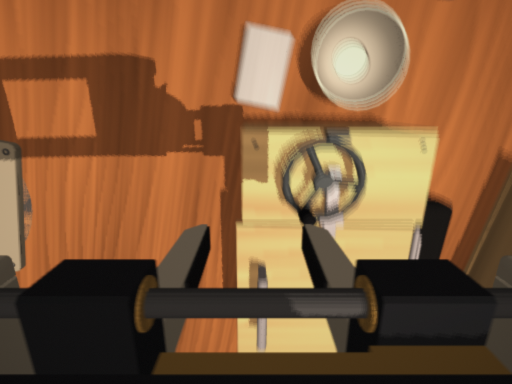

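Emit:
{"fn": "apply_moves", "kwargs": {
  "commands": [2.9,-0.9,-2,0,0,0,5,2.8,-0.9,-3,0,0,0,5,0,0,0,0,0,0,5]
}}

```text
t: 3.12
tool_pos: [0.5179, 0.1359, 0.2162]
orientation: [1.988, 2.431, 0.004]
force: [-0.7, -0.6, -0.4]
opening: 0.0501
```

Run:
```python
from h import *
info()
im,d=read_camera("wrist"); cv2.imwrite("pics/w2.png",im)
for q in ["wheel_axis","crank_grip"]: print(q,spot(q,"wrist"))
read_camera("scene")
for q in ["wheel_axis","crank_grip"]: print(q,spot(q,"scene"))
info()
```

```text
t 3.12 pos [0.5179 0.1359 0.2162] jaw deg 11.5 toolz [ 0.002  0.002 -1.   ] F [-0.7 -0.6 -0.4] open 0.0501 q [ 0.16 -0.05  1.67  0.    1.51 -0.04]
wheel_axis [(0.78, [0.5354, 0.1688, 0.1653]), (0.23, [0.5147, 0.1356, 0.1652])]
crank_grip [(0.72, [0.5189, 0.1359, 0.165])]
wheel_axis [(0.61, [0.533, 0.1677, 0.1609])]
crank_grip [(0.6, [0.5204, 0.1301, 0.1614])]
t 3.42 pos [0.5191 0.1361 0.221 ] jaw deg 11.4 toolz [ 0.01   0.003 -1.   ] F [-0.6  0.4  0.1] open 0.0499 q [ 0.16 -0.05  1.67  0.    1.51 -0.04]
```

View pics/w2.png

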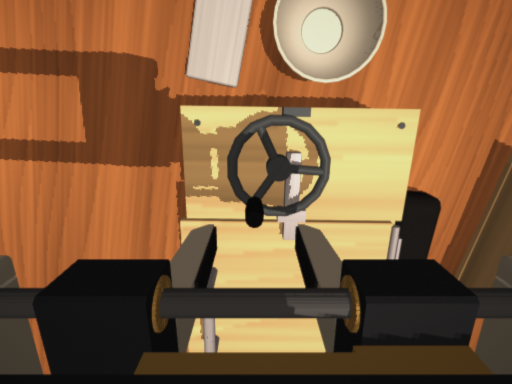

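Emit:
{"fn": "apply_moves", "kwargs": {
  "commands": [0,-0.1,-3.5,0,0,0,5,0,-0.1,-3,0,0,0,5,0,0,-0.3,0,0,0,2,0,0,0,0,0,0,1,0,0,0,0,0,0,0.8,0,0,0,0,0,0,0.8],
  "squeeze": 15
}}

```text
t: 4.18
tool_pos: [0.5215, 0.1358, 0.1597]
orientation: [1.979, 2.423, 0.027]
force: [1.7, -1.9, -5.1]
opening: 0.0149
```

Run:
```python
from h import *
info()
```

```text
t 4.17 pos [0.5215 0.1358 0.1597] jaw deg 11.5 toolz [ 0.021  0.005 -1.   ] F [ 1.7 -1.9 -5.1] open 0.0149 q [ 0.16 -0.02  1.75  0.    1.39 -0.04]
```

Emit:
{"fn": "apply_moves", "kwargs": {
  "commands": [0,0,0,0,0,0,2.5,0,-0.1,-1,0,0,0,2.5,0,0,0,0,0,0,2.5,0,0,0,0,0,0,0.8,0,0,0,0,0,0,0.8]
}}

```text
t: 4.8
tool_pos: [0.5224, 0.1348, 0.15]
orientation: [1.978, 2.422, 0.029]
force: [-0.4, -0.8, 0.3]
opening: 0.0154
```

Run:
```python
from h import *
info()
```

```text
t 4.80 pos [0.5224 0.1348 0.15  ] jaw deg 11.5 toolz [ 0.023  0.005 -1.   ] F [-0.4 -0.8  0.3] open 0.0154 q [ 0.16 -0.01  1.77  0.    1.37 -0.05]
```

```bash
cat >> h.py <<'E'
def plan(ax,step,n,over=0):
    s=info(); p=s["tool_pos"][:2]-0*ax; th=np.arctan2(*(p-ax)[::-1]); print("th %.1f r %.1f"%(np.degrees(th),1e3*np.hypot(*(p-ax))))
    prev=p
    for i in range(n):
        th+=np.radians(step); q=ax+.038*np.array([np.cos(th),np.sin(th)]); print(((q-prev)*100).round(2),end=" "); prev=q
    print("dz",(15-100*s["tool_pos"][2]).round(2))
E
python3 -c "
from h import *
plan(np.array([.535,.1665]),14,8)"
```

```text
t 4.80 pos [0.5224 0.1348 0.15  ] jaw deg 11.5 toolz [ 0.023  0.005 -1.   ] F [-0.4 -0.8  0.3] open 0.0154 q [ 0.16 -0.01  1.77  0.    1.37 -0.05]
th -111.7 r 34.1
[ 0.75 -0.59] [ 0.93 -0.01] [0.9  0.21] [0.82 0.43] [0.7  0.61] [0.53 0.76] [0.33 0.87] [0.11 0.92] dz -0.0
```

Emit:
{"fn": "apply_moves", "kwargs": {
  "commands": [0.85,-0.35,0,0,0.01,0,0.8,0.93,-0.12,0,0,0.01,0,0.8,0.92,0.12,0,0,0,0,0.8,0.85,0.35,0,0,0,0,0.8]
}}

```text
t: 5.3
tool_pos: [0.5565, 0.1424, 0.1499]
orientation: [-1.974, -2.425, -0.019]
force: [-9.5, 8.3, 5.1]
opening: 0.0151
```

```bash
python3 -c "
from h import *
plan(np.array([.535,.1665]),14,8)
read_camera('top')
for q in ['wheel_axis','crank_grip','bolt_tip']: print(q,spot(q,'top'))
"
```

```text
t 5.30 pos [0.5565 0.1424 0.1499] jaw deg 11.7 toolz [-0.004  0.019 -1.   ] F [-9.5  8.3  5.1] open 0.0151 q [ 0.15  0.1   1.64  0.02  1.4  -0.06]
th -48.2 r 32.3
[0.99 0.27] [0.42 0.82] [0.21 0.9 ] [-0.01  0.93] [-0.24  0.9 ] [-0.45  0.81] [-0.63  0.68] [-0.78  0.51] dz 0.01
wheel_axis [(0.62, [0.5385, 0.1657, 0.1607]), (0.3, [0.7395, 0.0655, 0.002])]
crank_grip []
bolt_tip []
```

```bash
python3 -c "
from h import *
plan(np.array([.533,.1705]),14,8)
"
```

```text
t 5.50 pos [0.5567 0.1426 0.15  ] jaw deg 11.7 toolz [-0.003  0.019 -1.   ] F [-4.5  8.1  1.9] open 0.0150 q [ 0.15  0.1   1.64  0.02  1.39 -0.06]
th -49.6 r 36.6
[0.72 0.57] [0.44 0.81] [0.23 0.9 ] [0.01 0.93] [-0.21  0.9 ] [-0.43  0.82] [-0.61  0.7 ] [-0.76  0.53] dz 0.0
```

Emit:
{"fn": "apply_moves", "kwargs": {
  "commands": [0.6,0.7,0,0,0,0,0.8,0.4,0.82,0,0,0,0,0.8,0.2,0.9,0,0,0,0,0.8,0,0.93,0,0,0,0,0.8]
}}

```text
t: 6.0
tool_pos: [0.5693, 0.1769, 0.1499]
orientation: [-1.974, -2.424, -0.016]
force: [-8.3, -2.6, 5.3]
opening: 0.0148
```

```bash
python3 -c "
from h import *
plan(np.array([.533,.1705]),14,8)
"
```

```text
t 6.00 pos [0.5693 0.1769 0.1499] jaw deg 11.7 toolz [-0.006  0.018 -1.   ] F [-8.3 -2.6  5.3] open 0.0148 q [ 0.2   0.16  1.58  0.02  1.4  -0.  ]
th 10.0 r 36.9
[-0.16  0.91] [-0.48  0.79] [-0.66  0.65] [-0.79  0.48] [-0.89  0.27] [-0.92  0.05] [-0.91 -0.18] [-0.84 -0.39] dz 0.01
```

Forces are fine; target end about 117°.

Emit:
{"fn": "apply_moves", "kwargs": {
  "commands": [-0.26,0.91,0,0,0,0,0.8,-0.48,0.79,0,0,0,0,0.8,-0.66,0.65,0,0,0,0,0.8,-0.79,0.48,0,0,0,0,0.8,-0.89,0.27,0,0,0,0,0.8,-0.92,0.05,0,0,0,0,0.8]
}}

```text
t: 6.75
tool_pos: [0.5281, 0.2096, 0.15]
orientation: [-1.976, -2.427, -0.015]
force: [2.2, -7.2, 0.0]
opening: 0.0153
```

```bash
python3 -c "
from h import *
plan(np.array([.533,.1705]),14,8)
"
```

```text
t 6.75 pos [0.5281 0.2096 0.15  ] jaw deg 11.7 toolz [-0.003  0.015 -1.   ] F [ 2.2 -7.2  0. ] open 0.0153 q [0.28 0.08 1.66 0.02 1.39 0.07]
th 97.2 r 39.4
[-0.88 -0.36] [-0.82 -0.44] [-0.69 -0.62] [-0.52 -0.77] [-0.31 -0.87] [-0.09 -0.92] [ 0.13 -0.92] [ 0.35 -0.86] dz 0.0
```

Emit:
{"fn": "apply_moves", "kwargs": {
  "commands": [-0.8,-0.25,0,0,0,0,0.8,-0.7,-0.35,0,0,0,0,0.8,-0.6,-0.4,0,0,0,0,0.8,0,0,0,0,0,0,0.8]
}}

```text
t: 7.25
tool_pos: [0.51, 0.2027, 0.1504]
orientation: [-1.978, -2.431, -0.039]
force: [14.4, 5.8, -11.4]
opening: 0.015
```

```bash
python3 -c "
from h import *
plan(np.array([.533,.1705]),14,2)
im,d=read_camera('top')
for q in ['wheel_axis','crank_grip','bolt_tip']: print(q,spot(q,'top'))
im,d=read_camera('scene');cv2.imwrite('pics/s1.png',cv2.resize(im,(800,600)))
for q in ['bolt_tip']: print(q,spot(q,'scene'))
"
```

```text
t 7.25 pos [0.51   0.2027 0.1504] jaw deg 11.7 toolz [ 0.01   0.024 -1.   ] F [ 14.4   5.8 -11.4] open 0.0150 q [0.27 0.02 1.73 0.02 1.38 0.06]
th 125.6 r 39.6
[-0.59 -0.76] [-0.51 -0.77] dz -0.04
wheel_axis [(0.73, [0.5379, 0.165, 0.1572])]
crank_grip []
bolt_tip [(0.51, [0.5544, 0.1208, 0.1243])]
bolt_tip [(0.47, [0.5569, 0.1255, 0.1194])]
```

View pics/s1.png

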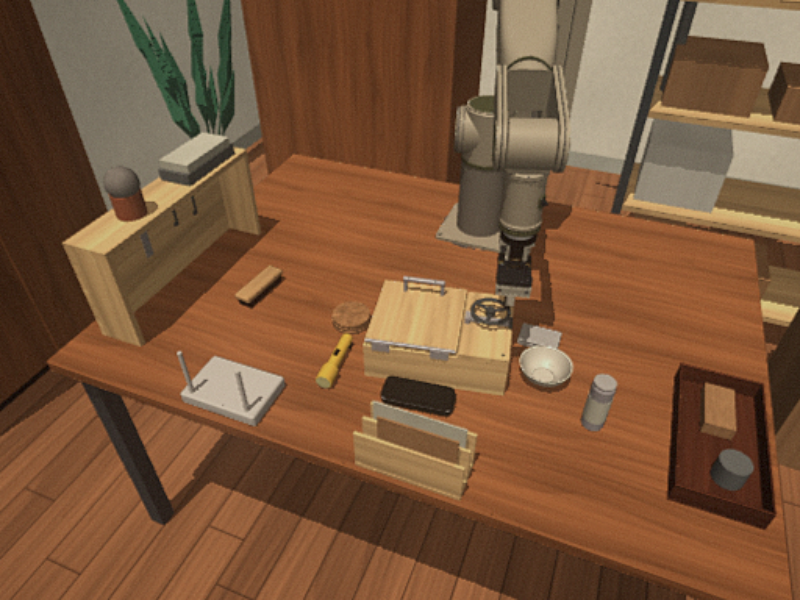

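Emit:
{"fn": "apply_moves", "kwargs": {
  "commands": [-0.5,-0.7,0,0,0.01,0,0.8,-0.4,-0.6,0,0,0,0,0.8,0,0,0,0,0,0,0.8]
}}

```text
t: 7.92
tool_pos: [0.5112, 0.194, 0.151]
orientation: [-1.981, -2.433, -0.067]
force: [14.7, 7.6, -13.6]
opening: 0.0151
```

```bash
python3 -c "
from h import *
plan(np.array([.533,.1705]),14,2)
im,d=read_camera('wrist');cv2.imwrite('pics/w3.png',im)
for q in ['bolt_tip']: print(q,spot(q,'wrist'))
"
```

```text
t 7.92 pos [0.5112 0.194  0.151 ] jaw deg 11.7 toolz [ 0.025  0.035 -0.999] F [ 14.7   7.6 -13.6] open 0.0151 q [ 0.25 -0.01  1.76  0.03  1.36  0.04]
th 132.8 r 32.1
[-1.   -0.27] [-0.41 -0.83] dz -0.1
bolt_tip []
```

View pics/w3.png

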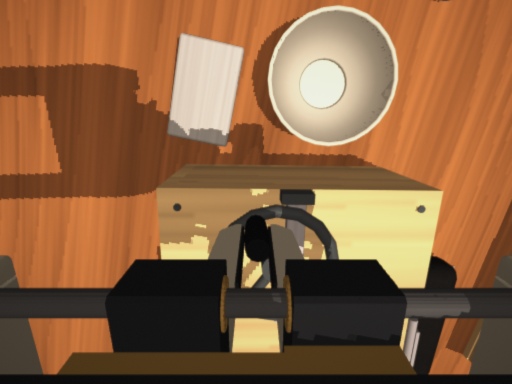

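Emit:
{"fn": "apply_moves", "kwargs": {
  "commands": [0.2,0.3,0,0,0,0,4,0,0,0,0,0,0,4,0,0,3,0,0.025,0,4,0,0,4,-0.035,0,0,4]
}}

```text
t: 8.52
tool_pos: [0.5093, 0.1961, 0.2182]
orientation: [-1.981, -2.429, 0.011]
force: [0.0, -0.3, -0.3]
opening: 0.0399
```

```bash
python3 -c "
from h import *
info()
im,d=read_camera('wrist')
for q in ['bolt_tip','wheel_axis','crank_grip','pull_bar']: print(q,spot(q,'wrist'))
im,d=read_camera('top')
for q in ['crank_grip','bolt_tip','pull_bar']: print(q,spot(q,'top'))
"
```

```text
t 8.53 pos [0.5093 0.1961 0.2182] jaw deg 11.6 toolz [-0.01  -0.001 -1.   ] F [ 0.  -0.3 -0.3] open 0.0399 q [ 0.27 -0.01  1.63  0.    1.53  0.07]
bolt_tip [(0.78, [0.5641, 0.1244, 0.1248]), (0.7, [0.5218, 0.2067, 0.1673])]
wheel_axis [(0.75, [0.5364, 0.1713, 0.1672])]
crank_grip [(0.67, [0.5136, 0.2042, 0.1602])]
pull_bar []
crank_grip [(0.24, [0.5554, 0.1218, 0.124])]
bolt_tip [(0.47, [0.5538, 0.1258, 0.1241])]
pull_bar [(0.79, [0.497, -0.0042, 0.1421])]
```

Emit:
{"fn": "apply_moves", "kwargs": {
  "commands": [-0.3,-5,0,0,-0.01,-0.02,5,-0.3,-5,0,0,0,0,5,-0.3,-5,0,0,0,0,5,-0.3,-5,0,0,0,0,5,0,0,0,0,0,0,5]
}}

```text
t: 9.6
tool_pos: [0.4943, -0.0086, 0.2129]
orientation: [-2.006, -2.414, 0.004]
force: [0.5, -0.7, 0.1]
opening: 0.0499
```

```bash
python3 -c "
from h import *
info()
im,d=read_camera('wrist');cv2.imwrite('pics/w4.png',im)
for q in ['bolt_tip','pull_bar']: print(q,spot(q,'wrist'))
im,d=read_camera('scene')
for q in ['pull_bar']: print(q,spot(q,'scene'))
info()
"
```

```text
t 9.60 pos [ 0.4943 -0.0086  0.2129] jaw deg 10.6 toolz [-0.004 -0.    -1.   ] F [ 0.5 -0.7  0.1] open 0.0499 q [-0.12 -0.15  1.78 -0.    1.52 -0.3 ]
bolt_tip [(0.74, [0.6889, 0.0334, 0.1102])]
pull_bar [(0.9, [0.5008, -0.0032, 0.1493])]
pull_bar [(0.6, [0.4983, -0.0073, 0.1456])]
t 9.85 pos [ 0.4949 -0.0045  0.2134] jaw deg 10.9 toolz [-0.003  0.001 -1.   ] F [ 0.1  0.7 -0.1] open 0.0499 q [-0.11 -0.15  1.78  0.    1.52 -0.3 ]
```

View pics/w4.png

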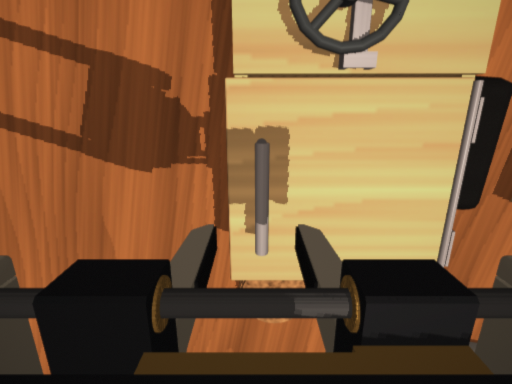

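Emit:
{"fn": "apply_moves", "kwargs": {
  "commands": [0.4,-0.2,-4,0,0,0,5,0,0,-3.5,0,0,0,5,0,0,-1.2,0,0,0,5,0,0,0,0,0,0,5]
}}

```text
t: 10.35
tool_pos: [0.5002, -0.0018, 0.1258]
orientation: [-1.991, -2.429, -0.001]
force: [0.4, 0.0, -0.3]
opening: 0.0502
```

```bash
python3 -c "
from h import *
info()
"
```

```text
t 10.35 pos [ 0.5002 -0.0018  0.1258] jaw deg 11.3 toolz [-0.001  0.001 -1.   ] F [ 0.4  0.  -0.3] open 0.0502 q [-0.11 -0.08  1.87  0.    1.35 -0.3 ]
```

Emit:
{"fn": "apply_moves", "kwargs": {
  "commands": [0,0,0,0,0,0,2.5,0,0,0,0,0,0,0.8,0,0,0,0,0,0,0.8,0,0,0,0,0,0,0.8],
  "squeeze": 35
}}

```text
t: 10.85
tool_pos: [0.4999, -0.002, 0.1294]
orientation: [-1.99, -2.43, 0.002]
force: [-26.5, -4.6, 13.1]
opening: 0.0149
```

```bash
cat >> h.py <<'E'
yaw=.185; cx=np.array([np.cos(yaw),np.sin(yaw),0]); cy=np.array([-np.sin(yaw),np.cos(yaw),0])
def lid(H,dphi,n,tilt):
    """bar arc about hinge (x along chest, z): moves in cm; tilt per row (rad about world axes)"""
    s=info(); R=Ro.from_rotvec(s["orientation"]).as_matrix(); g=s["tool_pos"]-.019*R[:,2]
    v=np.array([(g-H)@cx,g[2]-H[2]]); a=np.arctan2(v[1],-v[0]); r=np.hypot(*v); a0=np.arctan2(35,190)
    print("r %.1f mm phi %.1f deg"%(r*1e3,np.degrees(a-a0)))
    r=.1932; prev=s["tool_pos"]; Q=R
    for i in range(n):
        a+=dphi; Q=Ro.from_rotvec(cy*tilt).as_matrix()@Q
        gg=H+cx*(-r*np.cos(a))+cy*((g-H)@cy); gg[2]=H[2]+r*np.sin(a)
        t=gg+.019*Q[:,2]; print(((t-prev)*100).round(2),end=" "); prev=t
    print("turn",(cy*tilt).round(3))
E
python3 -c "
from h import *
# hinge from the bar point: bar local x -85, hinge 105
s=read_state();g=s['tool_pos'][:2]; H=np.r_[g+.19*cx[:2],.110]; print('H',H)
lid(H,.06,8,.03)
"
```

```text
H [0.68668383 0.03296013 0.11      ]
t 10.85 pos [ 0.4999 -0.002   0.1294] jaw deg 11.4 toolz [-0.001 -0.    -1.   ] F [-26.5  -4.6  13.1] open 0.0149 q [-0.11 -0.08  1.87 -0.    1.36 -0.3 ]
r 193.8 mm phi 1.0 deg
[0.26 0.05 1.12] [0.27 0.05 1.11] [0.33 0.06 1.09] [0.4  0.07 1.07] [0.46 0.09 1.04] [0.52 0.1  1.01] [0.58 0.11 0.97] [0.63 0.12 0.94] turn [-0.006  0.029  0.   ]
```

Emit:
{"fn": "apply_moves", "kwargs": {
  "commands": [-0.25,-0.05,0,0,0,0,0.8,0,0,0,0,0,0,0.8]
}}

```text
t: 11.1
tool_pos: [0.4981, -0.0024, 0.13]
orientation: [1.991, 2.43, 0.001]
force: [0.6, 0.7, -2.2]
opening: 0.0106
```

```bash
python3 -c "
from h import *
s=info();g=s['tool_pos'][:2]; H=np.r_[g+.19*cx[:2],.110]; print('H',H)
lid(H,.06,8,.03)
"
```

```text
t 11.10 pos [ 0.4981 -0.0024  0.13  ] jaw deg 11.3 toolz [ 0.001  0.    -1.   ] F [ 0.6  0.7 -2.2] open 0.0106 q [-0.11 -0.09  1.87  0.    1.36 -0.31]
H [0.68486052 0.03251713 0.11      ]
t 11.10 pos [ 0.4981 -0.0024  0.13  ] jaw deg 11.3 toolz [ 0.001  0.    -1.   ] F [ 0.6  0.7 -2.2] open 0.0106 q [-0.11 -0.09  1.87  0.    1.36 -0.31]
r 194.0 mm phi 1.2 deg
[0.28 0.05 1.11] [0.27 0.05 1.11] [0.34 0.06 1.09] [0.4  0.08 1.07] [0.46 0.09 1.04] [0.52 0.1  1.01] [0.58 0.11 0.97] [0.64 0.12 0.93] turn [-0.006  0.029  0.   ]
```

Emit:
{"fn": "apply_moves", "kwargs": {
  "commands": [0.2,0.04,1.1,-0.005,0.03,0,0.8,0.27,0.05,1.1,-0.005,0.03,0,0.8,0.33,0.06,1.09,-0.005,0.03,0,0.8,0.4,0.08,1.07,-0.005,0.03,0,0.8]
}}

```text
t: 11.6
tool_pos: [0.5091, -0.0003, 0.1729]
orientation: [-1.937, -2.361, 0.145]
force: [-0.1, -0.1, -4.0]
opening: 0.0112
```

```bash
python3 -c "
from h import *
lid(np.array([.6849,.0325,.11]),.06,8,.03)
"
```

```text
t 11.60 pos [ 5.091e-01 -3.000e-04  1.729e-01] jaw deg 11.3 toolz [-0.125 -0.02  -0.992] F [-0.1 -0.1 -4. ] open 0.0112 q [-0.08  0.04  1.67 -0.03  1.55 -0.27]
r 194.5 mm phi 14.4 deg
[0.57 0.11 0.99] [0.51 0.1  1.01] [0.57 0.11 0.98] [0.63 0.12 0.94] [0.68 0.13 0.9 ] [0.73 0.14 0.85] [0.78 0.15 0.81] [0.83 0.16 0.75] turn [-0.006  0.029  0.   ]
```

Emit:
{"fn": "apply_moves", "kwargs": {
  "commands": [0.5,0.1,1,-0.005,0.03,0,0.8,0.51,0.1,1.01,-0.005,0.03,0,0.8,0.57,0.11,0.98,-0.005,0.03,0,0.8,0.63,0.12,0.94,-0.005,0.03,0,0.8,0.68,0.13,0.9,-0.005,0.03,0,0.8,0.73,0.14,0.85,-0.005,0.03,0,0.8,0.78,0.15,0.81,-0.005,0.03,0,0.8]
}}

```text
t: 12.48
tool_pos: [0.5493, 0.0072, 0.2371]
orientation: [-1.827, -2.222, 0.394]
force: [-2.9, -0.2, -2.5]
opening: 0.011
```

```bash
python3 -c "
from h import *
lid(np.array([.6849,.0325,.11]),.06,4,.0)
im,d=read_camera('scene');cv2.imwrite('pics/s2.png',im[150:270,200:360].repeat(4,0).repeat(4,1))
for q in ['pull_bar','lid_hinge','lid_panel']: print(q,spot(q,'scene'))
"
```

```text
t 12.47 pos [0.5493 0.0072 0.2371] jaw deg 11.3 toolz [-0.349 -0.056 -0.935] F [-2.9 -0.2 -2.5] open 0.0110 q [-0.03  0.35  1.24 -0.07  1.9  -0.24]
r 195.5 mm phi 37.4 deg
[1.02 0.19 0.58] [0.91 0.17 0.7 ] [0.95 0.18 0.64] [0.99 0.18 0.58] turn [-0.  0.  0.]
pull_bar []
lid_hinge [(0.87, [0.6867, 0.0221, 0.1098])]
lid_panel [(0.55, [0.6838, 0.0308, 0.1131])]
```

View pics/s2.png

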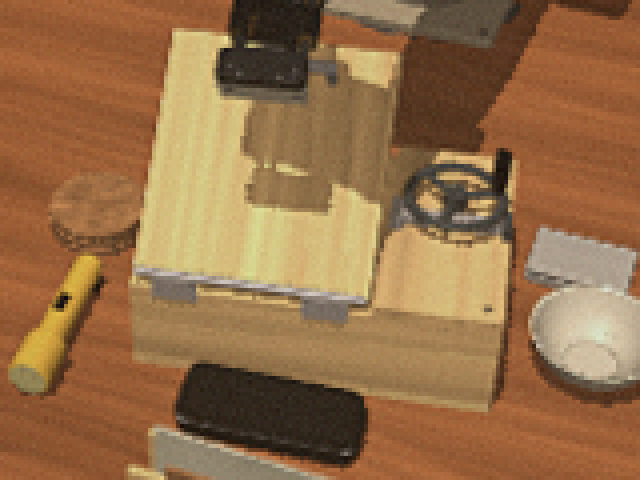

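Emit:
{"fn": "apply_moves", "kwargs": {
  "commands": [0.9,0.17,0.68,0,0,0,0.8,0.91,0.17,0.7,0,0,0,0.8,0.6,0.11,0.42,0,0,0,0.8,0,0,0,0,0,0,0.8]
}}

```text
t: 13.18
tool_pos: [0.5709, 0.0113, 0.2557]
orientation: [-1.826, -2.219, 0.397]
force: [-1.9, -0.4, 1.2]
opening: 0.0112
```

```bash
cat > pl.py <<'E'
from h import *
lid(np.array([.6849,.0325,.11]),.03,1,.0)
for c in ["scene","top"]:
    im,d=read_camera(c);m=camera_model(c)
    v,u=np.nonzero(d>0);z=d[v,u]
    X=((np.c_[u,v,np.ones_like(u)]@np.linalg.inv(m["intrinsics"]).T)*z[:,None]-m["t"])@np.array(m["R"])
    r=X-np.array([.6849,.0325,.11]); a=r@cx; b=r@cy
    k=(a<-.03)&(a>-.125)&(abs(b)<.095)&(X[:,2]>.13)&(abs(X[:,2]-.11+a)<.03)
    p=np.polyfit(-a[k],r[k,2],1); e=abs(np.polyval(p,-a)-r[:,2])<.006; k&=e; p=np.polyfit(-a[k],r[k,2],1)
    print(c,k.sum(),"lid deg %.1f"%np.degrees(np.arctan(p[0])),"from hinge-origin %.1f"%np.degrees(np.arctan(np.median(r[k,2]/-a[k]))))
info()
E
python3 pl.py
```

```text
t 13.18 pos [0.5709 0.0113 0.2557] jaw deg 11.2 toolz [-0.352 -0.056 -0.934] F [-1.9 -0.4  1.2] open 0.0112 q [-0.03  0.41  1.13 -0.07  1.95 -0.23]
r 196.6 mm phi 45.8 deg
[0.66 0.12 0.04] turn [-0.  0.  0.]
scene 1793 lid deg 44.3 from hinge-origin 44.7
top 861 lid deg 44.4 from hinge-origin 44.8
t 13.28 pos [0.5705 0.0112 0.2554] jaw deg 11.2 toolz [-0.353 -0.056 -0.934] F [-3.   0.1  1.8] open 0.0111 q [-0.03  0.41  1.13 -0.07  1.95 -0.23]
```

Emit:
{"fn": "apply_moves", "kwargs": {
  "commands": [0,0,0,0,0,0,0.8,0,0,0,0,0,0,0.8,0,0,0,0,0,0,0.8,0,0,0,0,0,0,0.8,0,0,0,0,0,0,0.8,0,0,0,0,0,0,0.8,0,0,0,0,0,0,0.8,0,0,0,0,0,0,0.8]
}}

```text
t: 14.28
tool_pos: [0.57, 0.0111, 0.255]
orientation: [-1.825, -2.218, 0.398]
force: [-2.1, 0.2, 1.5]
opening: 0.011
```

```bash
python3 pl.py; python3 -c "
from h import *
im,d=read_camera('top');cv2.imwrite('pics/t9.png',cv2.resize(im[140:260,130:300],None,fx=4,fy=4))
for q in ['bolt_tip','bowl','mint_tin','torch','coasters','polish_can']: print(q,spot(q,'top'))
"
```

```text
t 14.28 pos [0.57   0.0111 0.255 ] jaw deg 11.2 toolz [-0.353 -0.056 -0.934] F [-2.1  0.2  1.5] open 0.0110 q [-0.03  0.41  1.14 -0.07  1.95 -0.23]
r 196.5 mm phi 45.5 deg
[0.66 0.12 0.04] turn [-0.  0.  0.]
scene 1807 lid deg 44.1 from hinge-origin 44.4
top 862 lid deg 44.1 from hinge-origin 44.5
t 14.38 pos [0.57   0.0111 0.255 ] jaw deg 11.2 toolz [-0.353 -0.056 -0.934] F [-2.9  0.5  1.3] open 0.0108 q [-0.03  0.41  1.14 -0.07  1.95 -0.23]
bolt_tip [(0.61, [0.5348, 0.1668, 0.1577])]
bowl [(0.67, [0.5625, 0.307, 0.0011])]
mint_tin [(0.84, [0.4477, 0.2784, -0.0007]), (0.63, [0.5539, -0.1832, 0.0017])]
torch [(0.89, [0.7069, -0.1525, 0.0002]), (0.7, [0.5607, 0.3131, -0.004])]
coasters [(0.63, [0.5506, -0.1796, 0.0039])]
polish_can [(0.91, [0.6575, 0.4341, -0.0014])]
```

View pics/t9.png

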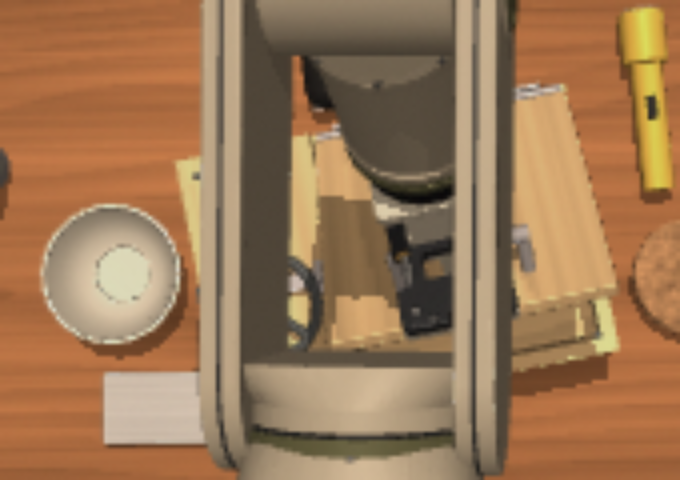

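```bash
python3 -c "
from h import *
print(close_job()); info()"
```

```text
the job is handed in; nothing more can be done
None
the job is handed in; nothing more can be done
```

I wound the handwheel counter-clockwise to its stop, then raised the lid by its pull bar to about 44–45°. The job was handed in at 14.6 s with the gripper still holding the bar at a 35 N squeeze setting. Handing in gives no verdict.

**Bolt:** The crank stopped turning and pushed back with about 15 N, against roughly 2 N of friction. After I let go, the detected bolt tip worked out at about 40 mm of travel. The wrist picture showed the tip well clear of the lid. In the last picture the arm hid the bolt and the network put its tip at the wheel axis, so that check failed. I did not re-measure the bolt at the end.

**Lid:** Plane fits from two cameras gave 44.1° at the end. Measured from the hinge they gave 44.4–44.5°, and the gripper's position gave 45.5°. The lid drifted down about 0.2–0.3° over the last second of holding.

**Bystanders:** The tin, torch, coasters, bowl and polish can were found within about 7 mm of where they started, which is close to the detection error. The glasses case and shoe brush were not re-measured; nothing was moved near them.

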